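Press the bushings home in the reading-stand base

TASK

The reading stand's wooden base has two brass bushings that are only started in their bores. With the blue-handled pressing tool, not with the gripper itself, press each bushing straight down until the rising force shows it has bedded on the rubber ring hidden at the bottom of its bore, and stop there without crushing the ring; the bores differ in depth. Then stand the tool upright on its cork coaster again, let go of it, and leave the other things on the table where they are.

Things in the scene. Friction and masses are not known exactly. Their poses are not given: they have to be found in the camera images.
- base: light wooden block, 110 x 220 x 70 mm (x, y, z), fixed to the table. Origin: centre of its underside; its long side is its y axis. Turned up to 0.5 rad about vertical. Two vertical bores of 38 mm diameter, 60 mm to either side of the centre along its y axis.
- base_hole0 (a point): centre of the mouth of the bore at -y of the base, at the block's top face (70 mm above the table)
- base_hole1 (a point): centre of the mouth of the bore at +y of the base, at the block's top face (70 mm above the table)
- bushing0: brass bushing in hole 0: a ring 36 mm outside, 16 mm inside, 25 mm long. Origin: centre of its underside (its top face is 25 mm higher), z axis up. It starts 8 to 16 mm proud of the mouth, centred in the bore, and only slides down along the bore. Press-fit drag: a steady 6 to 10 N, and it stays where it is left. Bedded, its top lies somewhere between 2 and 18 mm below the mouth: how far differs from bore to bore and cannot be seen.
- bushing1: the same for the brass bushing in hole 1 (its drag may differ within the same 6 to 10 N)
- ring0 (a joint): squash of the rubber ring on the ledge at the bottom of bore 0, in m: 0 = free (the bushing has not reached it), grows as the bushing squeezes it. It pushes back 2.5 N per mm, on top of the bushing's drag. Bedded means squashed by more than 1.5 mm, crushed means more than 6 mm. When released, a ring squashed beyond about 3.5 mm may lift the bushing a little, never to less than 3 mm squash; one squashed less stays as it is.
- ring1 (a joint): the same for bore 1
- punch: pressing tool, 95 mm tall, 0.13 to 0.25 kg, standing upright on the coaster. Origin: centre of the flat underside of its nose, z axis up. From below: white round nose 28 mm diameter, 32 mm long (goes 5 mm loosely into a bore); steel collar 40 mm diameter from 32 to 40 mm; blue square grip 24 x 24 mm from 40 to 95 mm, its sides along the body's x and y axes. The nose is put flat on a bushing's top, on the bore's centre line.
- coaster: round cork coaster, 90 mm diameter, 6 mm thick, fixed; origin: centre of its underside on the table
- post0: bystander: aluminium stand post, 260 mm long, 15 mm thick with two black 22 mm square clamps, lying; origin: under its middle
- post1: bystander: a second post like it
- mug: bystander: blue mug, 80 mm diameter, 90 mm tall; origin: centre of its underside
- screwdriver: bystander: screwdriver lying on the table
- jar: bystander: amber jar with red lid, 60 mm diameter, 80 mm tall; origin: centre of its underside
- eraser: bystander: white eraser, 50 x 24 x 14 mm
Mind the look-alikes: they are no part of the job. What is meant by the punch is not turquoise, and is the larger of those in its own colour.

How it is judged:
By the outcome, as a careful person would: the job done as asked, in the order asked, and still so for the second after the job is handed in, with the robot touching nothing.
It also fails if it takes over 61 s, if anything falls off the work surface, if the arm or the gripper's body presses on something with over 40 N, if the wrist force passes 120 N, or if a joint passes its speed limit or range.

ROBOT

A 7-joint arm with a two-finger parallel gripper is mounted at the origin on the work surface. World frame = base frame: x ahead of the robot, y to its left, z up, the work surface at z = 0. Lengths are in m, angles in rad, forces in N, time in s.
With the tool pointing down it reaches from about 0.4 to 0.85 m from the base axis. Payload 4.5 kg.
Tool frame: the origin (TCP) lies on the centre line of the jaws, within the pads' length; the fingertips stand 14 mm ahead of it and the grasp point (between the pads) lies 5 mm behind it; y points along the fingers, z is the direction in which the jaws open and shut, and the axes are right-handed (so a half turn about y gives the same grasp; the last joint's range is limited). The gripper opens to 88 mm and grips with 3 to 60 N. Pads are 18 mm wide; open, the fingers measure 123 mm over their backs; the gripper's body (75 mm by 187 mm) begins 45 mm behind the grasp point.
Start: joints at [-1.243, 0.689, -0.195, 1.565, 0.157, 0.902, -0.215], TCP at [0.181, 0.598, 0.253] pointing down, gripper open.
Joint ranges: [-3.01, 3.01], [-0.46, 2.08], [-1.47, 1.51], [0.13, 2.56], [-1, 4.14], [0.04, 2.09], [-2.66, 2.66]. Speed limits (rad/s): [2.57, 2.57, 3.14, 3.14, 3.14, 3.14, 3.14].

INTERFACE

Orientations are given as a unit quaternion [x, y, z, w].
In Python, from plant import get_state, imaging, job gives the robot as it stands.
- The arm moves only by the tool send_rows, never from a script. Its argument "motion" is a list that holds one entry, the list of rows, each a list of 7 numbers: the turn, a rotation vector about the tool's x, y, z scaled (see below), then the shift along the tool's x, y, z scaled (see below), then the gripper's target within -1 to 1 (shut at 1, half-way at 0, fully open at -1). In form: [[[rx, ry, rz, tx, ty, tz, gripper], ...]]. A call has exactly 5 rows; each row shifts and turns the commanded pose from where the row before left it, along the tool's axes as they then stand; what a row does not reach is not made up. The controller multiplies each number of a shift by 0.02 m and each number of a turn by 0.08 rad. A row lasts 1/12 s, in which the tool goes at most 41.7 mm and 7.16 degrees, less where a joint would pass 70% of its speed; a pose out of reach is approached as far as the arm can. A call with a number of a shift or a turn outside -1 to 1 is refused whole. A call with a gripper value outside its range is refused whole. The fingers move at their own pace and stop on an object; "force" is the grip in N (left out, the last holds). Time passes only in rows, so rows that do not move let the fingers close, or fill a call up. It gives the time, the measured TCP pose, the force and the opening at its end, in the units of the state.
- get_state(): the state, without advancing time (a new reading comes with each control period).
- imaging.snapshot(name): name is "scene" or "top"; returns a dict with "img" (420x560x3 uint8, red, green, blue), "camera_matrix" (3x3 intrinsics, pixels), "dist_coeffs" ([k1, k2, p1, p2, k3] as OpenCV has them; the pictures are not rectified), "R" (3x3) and "t" (3): a world point X has camera coordinates R X + t. Camera axes: x right, y down, z forward; pixel columns grow to the right and rows downward; lengths in m; the calibration is good to about 2 mm. A picture is of the moment at which its call begins. There is no depth.
- job.finish_job(): hands the job in, once; it reports no verdict.
The state is a dict: "clock": time; "q": joint angles; "qd": joint speeds; "joint_torque": joint torques, N m; "tool_pos": TCP position; "eef_rot": TCP orientation; "contact_force": force on the tool from outside, world axes, zero at the start; "moment": the same for the moment, N m; "opening": opening from 0.0 (shut) to 1.0 (fully open).
Only numpy, scipy, OpenCV 4.12 (cv2) and the standard library are available. Lean on these libraries where they do the work, as an engineer would, in place of code of your own. Each camera call takes 0.05 s, during which the arm holds its last target.

## Working session

There is one attempt and no reset: what is moved stays moved. The work goes in short steps, Python scripts to look and compute and a tool call to move; the robot and the scene stay as the last step left them, time stands still between calls to the robot, and variables do not carry over. Pictures are saved under pics/ and viewed, and the job is handed in when it is done.

Besides the shell and the picture viewer there is one more tool, called after "Call:" as name(argument=value, ...), one argument or row to a line, values as JSON. send_rows: Moves the arm, as the interface text tells. Its arguments: {"type":"object","properties":{"motion":{"type":"array"},"force":{"type":"number"}},"required":["motion"]}

```bash
mkdir -p pics; ls; python3 - <<'E'
from plant import get_state, imaging, job
import cv2,json
print({k:v for k,v in get_state().items()})
for n in("scene","top"):
    s=imaging.snapshot(n); cv2.imwrite(f"pics/{n}0.png",s["img"][:,:,::-1])
    print(n,s["camera_matrix"],s["dist_coeffs"],s["R"],s["t"])
E
```

```text
pics
{'clock': 0.0, 'q': array([-1.24320919,  0.68996263, -0.19448766,  1.56630211,  0.15733309,
        0.90248147, -0.21511109]), 'qd': array([ 0.00020417, -0.00065625,  0.00087179,  0.00169552,  0.00111887,
       -0.00153871, -0.00076865]), 'joint_torque': array([ 3.98456796e-04, -5.27567983e+01, -1.26674116e+00, -1.53424841e+01,
       -5.26432658e-02,  6.65114494e-03,  1.53567394e-04]), 'tool_pos': array([0.18088487, 0.59764877, 0.25193384]), 'eef_rot': array([ 0.70011668, -0.10350422,  0.10344047, -0.69887308]), 'contact_force': array([-0.3583489 , -0.76363578,  0.12116822]), 'moment': array([-0.03265932,  0.00143124,  0.01242085]), 'opening': 1.0006575414546823}
scene [[424.74477898   0.         280.37177248]
 [  0.         424.74477898 202.55403521]
 [  0.           0.           1.        ]] [0.0439142 0.        0.        0.        0.       ] [[ 0.71409888  0.69976843 -0.01967058]
 [ 0.4440212  -0.47448004 -0.7600749 ]
 [-0.54120972  0.53403449 -0.64953769]] [-0.42570683 -0.1985654   1.44133712]
top [[419.65452993   0.         287.07619805]
 [  0.         419.65452993 203.08360986]
 [  0.           0.           1.        ]] [-0.0450899  0.         0.         0.         0.       ] [[ 0.0205433  -0.9993366   0.03007202]
 [-0.99307562 -0.02387592 -0.11502504]
 [ 0.11566673 -0.0275008  -0.9929073 ]] [-0.03579265  0.60805092  0.97197027]
```

View pics/scene0.png

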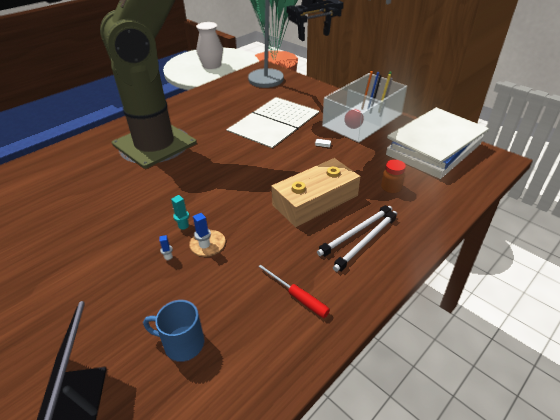

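View pics/top0.png

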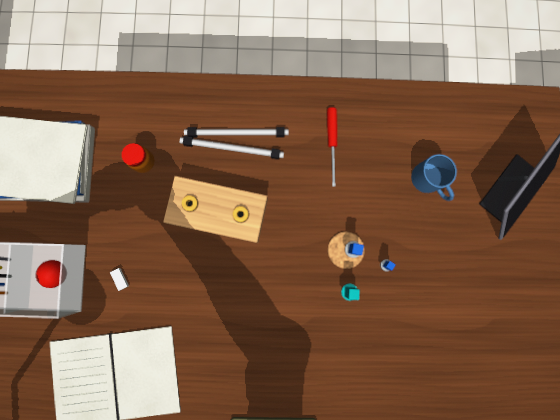

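The scene view shows the block with two bushings at (299,186) and (334,171), and the large blue punch on the coaster at (203,232). In the top view the bushings are at (190,203) and (241,214) and the punch is at (355,250). I'll zoom in on these next.

```bash
python3 - <<'E'
import cv2,numpy as np
t=cv2.imread("pics/top0.png"); s=cv2.imread("pics/scene0.png")
def c(i,x,y,w,h,k): return cv2.resize(i[y:y+h,x:x+w],None,fx=k,fy=k,interpolation=cv2.INTER_CUBIC)
cv2.imwrite("pics/c1.png",np.vstack([c(t,320,215,100,70,8)]))
cv2.imwrite("pics/c2.png",c(t,155,170,120,80,6))
cv2.imwrite("pics/c3.png",c(s,150,185,100,75,8))
cv2.imwrite("pics/c4.png",c(s,265,155,100,70,8))
E
```

```text
(no output)
```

View pics/c1.png

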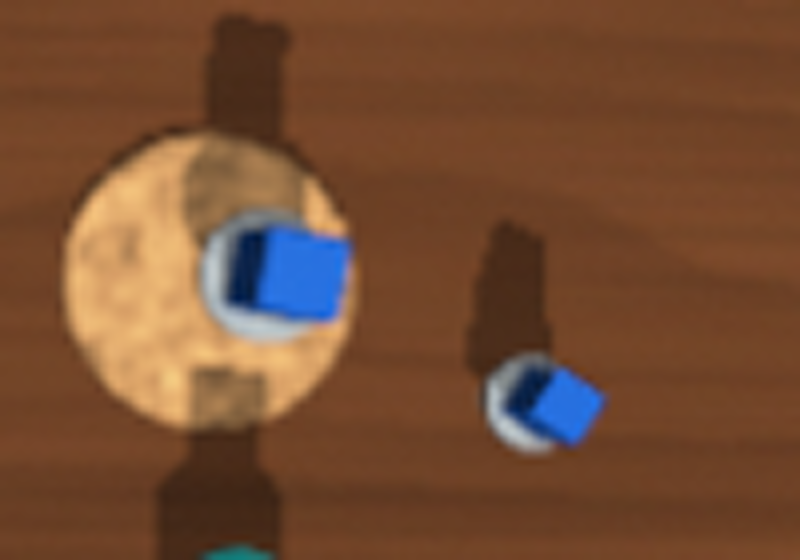

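View pics/c2.png

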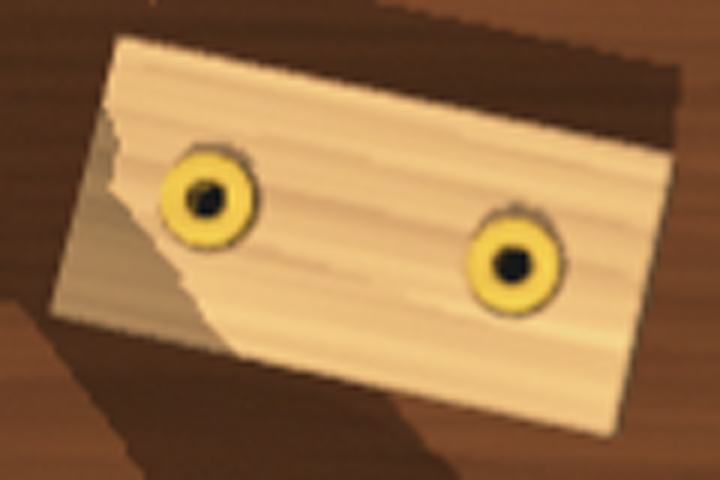

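View pics/c3.png

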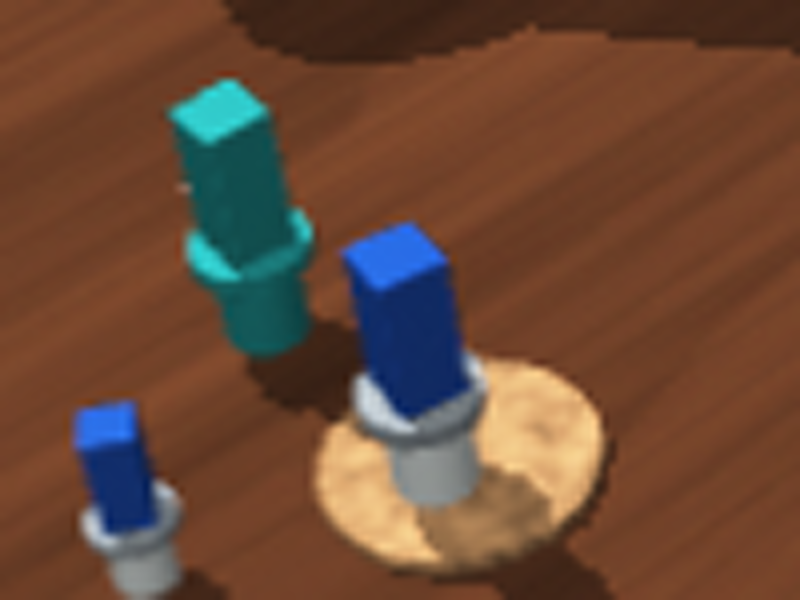

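View pics/c4.png

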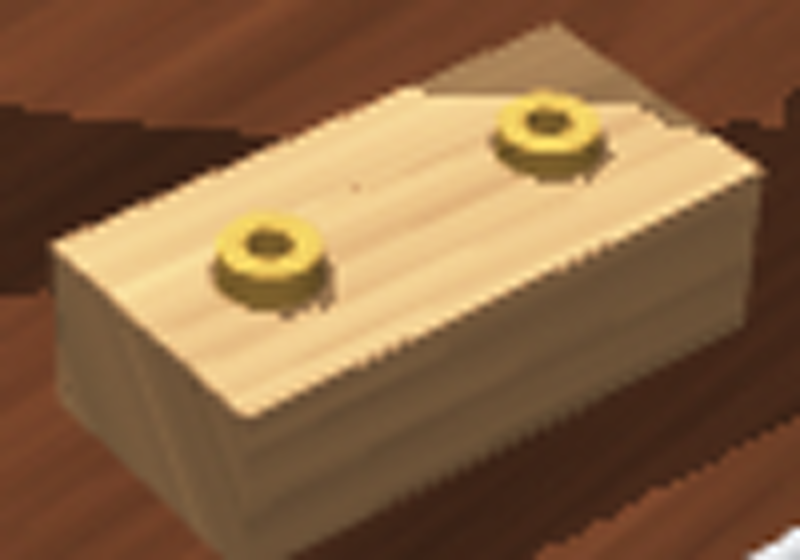

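```bash
cat > h.py <<'E'
import numpy as np, cv2
from scipy.optimize import least_squares
from scipy.spatial.transform import Rotation as Ro
from plant import get_state, imaging, job
A=np.array
K={'top':(A([[419.65452993,0,287.07619805],[0,419.65452993,203.08360986],[0,0,1]]),A([-0.0450899,0,0,0,0]),A([[0.0205433,-0.9993366,0.03007202],[-0.99307562,-0.02387592,-0.11502504],[0.11566673,-0.0275008,-0.9929073]]),A([-0.03579265,0.60805092,0.97197027])),
'scene':(A([[424.74477898,0,280.37177248],[0,424.74477898,202.55403521],[0,0,1]]),A([0.0439142,0,0,0,0]),A([[0.71409888,0.69976843,-0.01967058],[0.4440212,-0.47448004,-0.7600749],[-0.54120972,0.53403449,-0.64953769]]),A([-0.42570683,-0.1985654,1.44133712]))}
def proj(n,X):
    k,d,R,t=K[n]; return cv2.projectPoints(np.atleast_2d(X).astype(float),cv2.Rodrigues(R)[0],t,k,d)[0][:,0]
def back(n,uv,z):
    k,d,R,t=K[n]; p=cv2.undistortPoints(np.atleast_2d(uv).astype(float)[:,None],k,d)[:,0]
    r=np.c_[p,np.ones(len(p))]@R; c=-R.T@t
    return c+r*((z-c[2])/r[:,2])[:,None]
def un(pts,x0,y0,k): return (np.atleast_2d(pts)+.5)/k-.5+A([x0,y0])
def rect(x,y,th,a,b,z):
    c,s=np.cos(th),np.sin(th); q=A([[-a,-b],[a,-b],[a,b],[-a,b]])/2
    return np.c_[q@A([[c,s],[-s,c]])+[x,y],np.full(4,z)]
E
python3 - <<'E'
from h import *
t1=un([(268,225),(353,240),(335,323),(250,308)],320,215,8)
s1=un([(342,253),(412,224),(450,258),(382,291)],150,185,8)
t2=un([(118,37),(673,155),(614,436),(50,316)],155,170,6)
s2=un([(50,243),(555,22),(766,172),(248,415)],265,155,8)
for n,p,z in(('top',t1,.101),('scene',s1,.101),('top',t2,.07),('scene',s2,.07)):
    X=back(n,p,z); print(n,X[:,:2].round(4).tolist(),X.mean(0).round(4), [round(float(np.linalg.norm(X[i]-X[i-1])),4) for i in range(4)],
     [round(float(np.arctan2(*(X[i]-X[i-1])[[1,0]])),3) for i in range(4)])
bt=un([(208,200),(513,264)],155,170,6); bs=un([(549,121),(271,240)],265,155,8)
print(back('top',bt,.082),back('scene',bs,.082))
# coaster
print('coaster',back('top',un([(210,280)],320,215,8),.006),back('scene',un([(461,467)],150,185,8),.006))
print('collar',back('top',un([(263,275)],320,215,8),.046))
E
```

```text
top [[0.5156, -0.1697], [0.5119, -0.1936], [0.4887, -0.1886], [0.4925, -0.1647]] [ 0.5022 -0.1791  0.101 ] [0.0237, 0.0242, 0.0237, 0.0242] [-0.211, -1.724, 2.928, 1.417]
scene [[0.4913, -0.1886], [0.4962, -0.1664], [0.5165, -0.168], [0.5134, -0.1906]] [ 0.5044 -0.1784  0.101 ] [0.0221, 0.0227, 0.0204, 0.0228] [3.053, 1.356, -0.077, -1.71]
top [[0.6624, 0.2424], [0.6215, 0.0263], [0.5128, 0.0459], [0.5536, 0.2628]] [0.5875 0.1444 0.07  ] [0.1107, 0.22, 0.1105, 0.2207] [-0.185, -1.758, 2.962, 1.385]
scene [[0.5133, 0.0497], [0.5552, 0.2665], [0.6651, 0.2449], [0.6219, 0.0306]] [0.5889 0.1479 0.07  ] [0.1103, 0.2208, 0.1119, 0.2185] [2.968, 1.379, -0.194, -1.77]
[[0.59831747 0.20208253 0.082     ]
 [0.57666313 0.08556969 0.082     ]] [[0.60196233 0.20432926 0.082     ]
 [0.57685034 0.09030966 0.082     ]]
coaster [[ 0.50079076 -0.16961125  0.006     ]] [[ 0.50478583 -0.17041361  0.006     ]]
collar [[ 0.50222664 -0.17854648  0.046     ]]
```

```bash
cat >> h.py <<'E'
def rows(dx, dyaw=0, n=5, g=None):
    """world shift dx over n rows with yaw turn dyaw (world z) spread: print tool-axis units"""
    s=get_state(); R=Ro.from_quat(s['eef_rot']).as_matrix()
    Rt=R.copy(); sg=np.sign(R[2,1])
    out=[]
    for i in range(n):
        t=Rt.T@(A(dx)/n)/0.02; w=Rt.T@A([0,0,dyaw/n])/0.08
        out.append([round(float(v),2) for v in (*w,*t)])
        Rt=Ro.from_rotvec([0,0,dyaw/n]).as_matrix()@Rt
    return out
def st():
    s=get_state(); R=Ro.from_quat(s['eef_rot']).as_matrix()
    print('clk',round(s['clock'],2),'pos',s['tool_pos'].round(4),'F',s['contact_force'].round(2),'open',round(s['opening'],3)); print(R.round(3)); return s,R
E
python3 - <<'E'
from h import *
s,R=st(); print(s['q'].round(2))
yz=np.arctan2(R[1,2],R[0,2]); print('jaw dir yaw',yz)
print(back('top',un([(530,405)],320,215,8),.03), back('top',[[351,292]],.06))
E
```

```text
clk 0.1 pos [0.1808 0.5977 0.252 ] F [-0.77 -0.25 -0.64] open 0.996
[[ 0.957 -0.     0.289]
 [-0.289 -0.002  0.957]
 [ 0.    -1.    -0.002]]
[-1.24  0.69 -0.19  1.57  0.16  0.9  -0.22]
jaw dir yaw 1.2771141630809972
[[ 0.46510146 -0.26237251  0.03      ]] [[ 0.40323211 -0.17308452  0.06      ]]
```

Call:
send_rows(
  motion=[
    [[0,0.4,0,1,0,-0.16,-0.2],[0,0.4,0,1,0,-0.16,-0.2],[0,0.4,0,1,0,-0.16,-0.2],[0,0.4,0,1,0,-0.16,-0.2],[0,0.4,0,1,0,-0.16,-0.2]],
  ],
)

```text
clock: 0.52
tool_pos: [0.2697, 0.5475, 0.2523]
eef_rot: [0.689, -0.16, 0.16, -0.689]
contact_force: [0.9, 0.4, -0.3]
opening: 0.644
```

Call:
send_rows(
  motion=[
    [[0,0.4,0,1,0,-0.16,-0.2],[0,0.4,0,1,0,-0.16,-0.2],[0,0.4,0,1,0,-0.16,-0.2],[0,0.4,0,1,0,-0.16,-0.2],[0,0.4,0,1,0,-0.16,-0.2]],
  ],
)

```text
clock: 0.93
tool_pos: [0.3485, 0.4841, 0.2523]
eef_rot: [0.674, -0.214, 0.214, -0.674]
contact_force: [-0.3, 0.2, -0.6]
opening: 0.598
```

Call:
send_rows(
  motion=[
    [[0,0.4,0,1,0,-0.16,-0.2],[0,0.4,0,1,0,-0.16,-0.2],[0,0.4,0,1,0,-0.16,-0.2],[0,0.4,0,1,0,-0.16,-0.2],[0,0.4,0,1,0,-0.16,-0.2]],
  ],
)

```text
clock: 1.35
tool_pos: [0.4161, 0.4089, 0.2523]
eef_rot: [0.655, -0.267, 0.267, -0.654]
contact_force: [-0.2, 0.5, 0.5]
opening: 0.601
```

Call:
send_rows(
  motion=[
    [[0,0.4,0,1,0,-0.16,-0.2],[0,0.4,0,1,0,-0.16,-0.2],[0,0.4,0,1,0,-0.16,-0.2],[0,0.4,0,1,0,-0.16,-0.2],[0,0.4,0,1,0,-0.16,-0.2]],
  ],
)

```text
clock: 1.77
tool_pos: [0.4709, 0.3239, 0.2524]
eef_rot: [0.631, -0.319, 0.319, -0.631]
contact_force: [0.3, 0.0, -0.1]
opening: 0.599
```

Call:
send_rows(
  motion=[
    [[0,0.4,0,1,0,-0.16,-0.2],[0,0.4,0,1,0,-0.16,-0.2],[0,0.4,0,1,0,-0.16,-0.2],[0,0.4,0,1,0,-0.16,-0.2],[0,0.4,0,1,0,-0.16,-0.2]],
  ],
)

```text
clock: 2.18
tool_pos: [0.5115, 0.2313, 0.2524]
eef_rot: [0.604, -0.368, 0.368, -0.604]
contact_force: [-0.2, -0.3, 0.4]
opening: 0.6
```

Call:
send_rows(
  motion=[
    [[0,0.4,0,1,0,-0.16,-0.2],[0,0.4,0,1,0,-0.16,-0.2],[0,0.4,0,1,0,-0.16,-0.2],[0,0.4,0,1,0,-0.16,-0.2],[0,0.4,0,1,0,-0.16,-0.2]],
  ],
)

```text
clock: 2.6
tool_pos: [0.5368, 0.1334, 0.2524]
eef_rot: [0.573, -0.415, 0.415, -0.572]
contact_force: [-0.0, -0.5, 0.3]
opening: 0.599
```

Call:
send_rows(
  motion=[
    [[0,0.4,0,1,0,-0.16,-0.2],[0,0.4,0,1,0,-0.16,-0.2],[0,0.4,0,1,0,-0.16,-0.2],[0,0.4,0,1,0,-0.16,-0.2],[0,0.4,0,1,0,-0.16,-0.2]],
  ],
)

```text
clock: 3.02
tool_pos: [0.5461, 0.0327, 0.2524]
eef_rot: [0.537, -0.46, 0.459, -0.537]
contact_force: [-0.8, -0.4, -0.7]
opening: 0.596
```

Call:
send_rows(
  motion=[
    [[0,0.4,0,1,0,-0.16,-0.2],[0,0.4,0,1,0,-0.16,-0.2],[0,0.4,0,1,0,-0.16,-0.2],[0,0.4,0,1,0,-0.16,-0.2],[0,0.4,0,1,0,-0.16,-0.2]],
  ],
)

```text
clock: 3.43
tool_pos: [0.5394, -0.0682, 0.2524]
eef_rot: [-0.499, 0.501, -0.501, 0.499]
contact_force: [-0.0, 0.1, -0.3]
opening: 0.603
```

Call:
send_rows(
  motion=[
    [[0,0.4,0,1,0,-0.16,-0.2],[0,0.4,0,1,0,-0.16,-0.2],[0,0.4,0,1,0,-0.16,-0.2],[0,0.4,0,1,0,-0.16,-0.2],[0,0.4,0,0,0,0,-0.2]],
  ],
)

```text
clock: 3.85
tool_pos: [0.521, -0.1515, 0.2525]
eef_rot: [0.456, -0.541, 0.541, -0.454]
contact_force: [-0.3, -0.9, -0.4]
opening: 0.601
```

```bash
python3 - <<'E'
from h import *
s,R=st(); yz=np.arctan2(R[1,2],R[0,2]); print('jaw yaw',yz)
d=A([.503,-.179,.13])-s['tool_pos']; print(d)
for r in rows(d,0,7):print(r)
E
```

```text
clk 3.85 pos [ 0.521  -0.1515  0.2525] F [-0.26 -0.9  -0.43] open 0.601
[[-0.171 -0.002  0.985]
 [-0.985 -0.003 -0.171]
 [ 0.003 -1.    -0.001]]
jaw yaw -0.1715601170225801
[-0.01797622 -0.02748546 -0.1225319 ]
[0.0, 0.0, 0.0, 0.21, 0.88, -0.09]
[0.0, 0.0, 0.0, 0.21, 0.88, -0.09]
[0.0, 0.0, 0.0, 0.21, 0.88, -0.09]
[0.0, 0.0, 0.0, 0.21, 0.88, -0.09]
[0.0, 0.0, 0.0, 0.21, 0.88, -0.09]
[0.0, 0.0, 0.0, 0.21, 0.88, -0.09]
[0.0, 0.0, 0.0, 0.21, 0.88, -0.09]
```

Call:
send_rows(
  motion=[
    [[0,0,0,0.3,0.84,-0.13,-0.2],[0,0,0,0.3,0.84,-0.13,-0.2],[0,0,0,0.3,0.84,-0.13,-0.2],[0,0,0,0.3,0.84,-0.13,-0.2],[0,0,0,0.3,0.84,-0.13,-0.2]],
  ],
)

```text
clock: 4.27
tool_pos: [0.5052, -0.173, 0.1678]
eef_rot: [-0.458, 0.539, -0.539, 0.458]
contact_force: [0.4, -0.1, -1.4]
opening: 0.601
```

Call:
send_rows(
  motion=[
    [[0,0,0,0,0.6,0,-0.2],[0,0,0,0,0.6,0,-0.2],[0,0,0,0,0.6,0,-0.2],[0,0,0,0,0.1,0,-0.2],[0,0,0,0,0,0,-0.2]],
  ],
)

```text
clock: 4.68
tool_pos: [0.5048, -0.173, 0.1299]
eef_rot: [-0.458, 0.54, -0.538, 0.458]
contact_force: [0.4, 0.3, 0.8]
opening: 0.598
```

```bash
python3 - <<'E'
from h import *
s,R=st()
i=imaging.snapshot('scene')['img'][:,:,::-1]; cv2.imwrite('pics/a1.png',cv2.resize(i[150:260,130:280],None,fx=5,fy=5,interpolation=2))
i=imaging.snapshot('top')['img'][:,:,::-1]; cv2.imwrite('pics/a2.png',i)
E
```

```text
clk 4.68 pos [ 0.5048 -0.173   0.1299] F [0.36 0.33 0.85] open 0.598
[[-0.162 -0.002  0.987]
 [-0.987  0.001 -0.162]
 [-0.001 -1.    -0.002]]
```

View pics/a1.png

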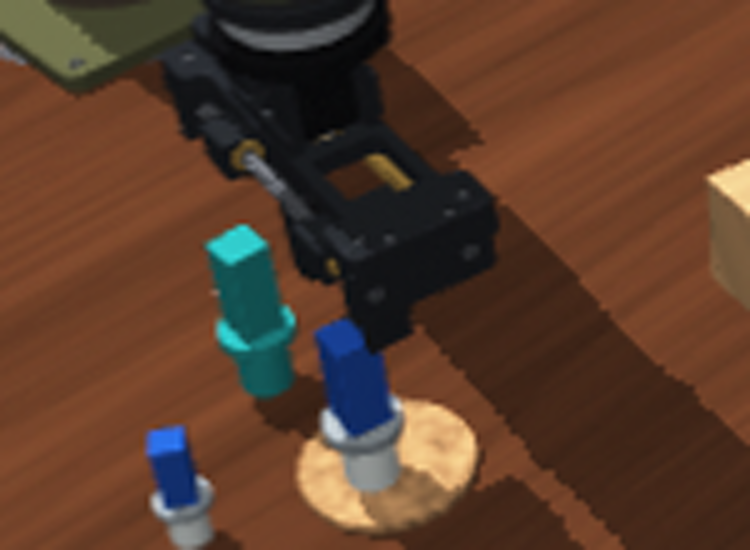

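View pics/a2.png

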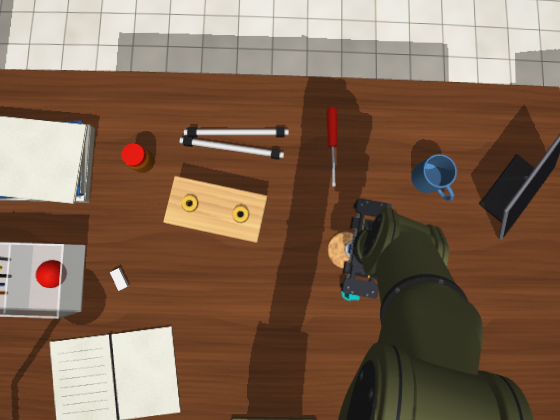

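Call:
send_rows(
  motion=[
    [[0,0,0,0.31,0,-0.04,-0.2],[0,0,0,0,0.6,0,-0.2],[0,0,0,0,0.6,0,-0.2],[0,0,0,0,0,0,-0.2],[0,0,0,0,0,0,-0.2]],
  ],
)

```text
clock: 5.2
tool_pos: [0.5032, -0.1803, 0.107]
eef_rot: [-0.458, 0.539, -0.539, 0.457]
contact_force: [-0.5, -1.0, -0.1]
opening: 0.597
```

```bash
python3 - <<'E'
from h import *
s,R=st()
i=imaging.snapshot('scene')['img'][:,:,::-1]; cv2.imwrite('pics/b1.png',cv2.resize(i[150:260,130:280],None,fx=5,fy=5,interpolation=2))
E
```

```text
clk 5.2 pos [ 0.5032 -0.1803  0.107 ] F [-0.52 -0.98 -0.13] open 0.597
[[-0.163 -0.     0.987]
 [-0.987  0.    -0.163]
 [ 0.    -1.    -0.   ]]
```

View pics/b1.png

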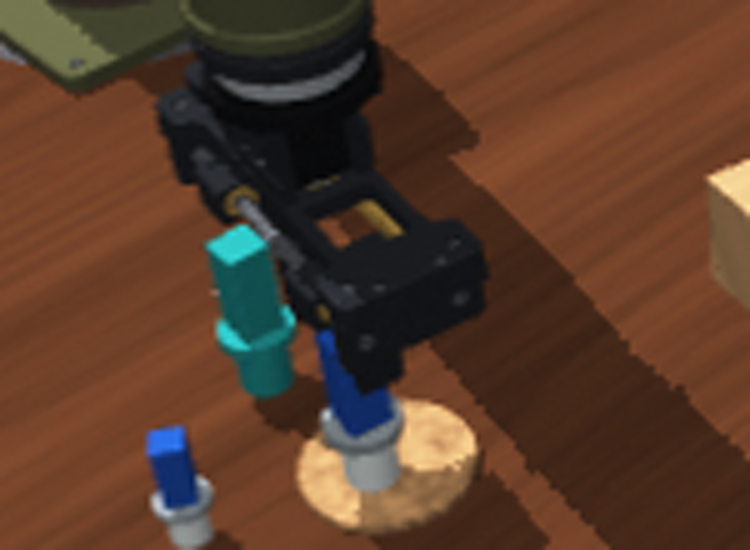

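Call:
send_rows(
  motion=[
    [[0,0,0,0,0.6,0,-0.2],[0,0,0,0,0.6,0,-0.2],[0,0,0,0,0.6,0,-0.2],[0,0,0,0,0,0,-0.2],[0,0,0,0,0,0,-0.2]],
  ],
)

```text
clock: 5.67
tool_pos: [0.5032, -0.1799, 0.0706]
eef_rot: [-0.458, 0.539, -0.539, 0.458]
contact_force: [0.9, -0.4, -0.2]
opening: 0.597
```

Call:
send_rows(
  motion=[
    [[0,0,0,0,0,0,1],[0,0,0,0,0,0,1],[0,0,0,0,0,0,1],[0,0,0,0,0,0,1],[0,0,0,0,0,0,1]],
  ],
  force=15,
)

```text
clock: 6.08
tool_pos: [0.5036, -0.18, 0.0711]
eef_rot: [0.457, -0.539, 0.539, -0.458]
contact_force: [-0.0, 0.1, 2.5]
opening: 0.274
```

Call:
send_rows(
  motion=[
    [[0,0,0,0,0,0,1],[0,0,0,0,0,0,1],[0,0,0,0,0,0,1],[0,0,0,0,0,0,1],[0,0,0,0,0,0,1]],
  ],
  force=55,
)

```text
clock: 6.5
tool_pos: [0.5036, -0.18, 0.071]
eef_rot: [0.457, -0.539, 0.539, -0.458]
contact_force: [0.4, -0.2, 6.0]
opening: 0.267
```

```bash
python3 - <<'E'
from h import *
s,R=st()
i=imaging.snapshot('scene')['img'][:,:,::-1]; cv2.imwrite('pics/b2.png',cv2.resize(i[150:260,130:280],None,fx=5,fy=5,interpolation=2))
E
```

```text
clk 6.5 pos [ 0.5036 -0.18    0.071 ] F [ 0.45 -0.21  5.96] open 0.267
[[-0.162  0.001  0.987]
 [-0.987 -0.    -0.162]
 [-0.    -1.     0.001]]
```

View pics/b2.png

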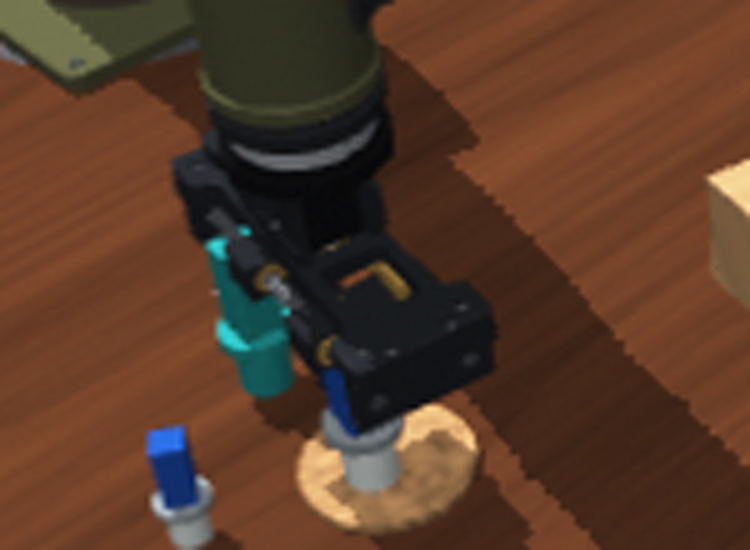

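Call:
send_rows(
  motion=[
    [[0,0,0,0,-0.5,0,1],[0,0,0,0,-1,0,1],[0,0,0,0,-1,0,1],[0,0,0,0,-1,0,1],[0,0,0,0,-1,0,1]],
  ],
)

```text
clock: 6.97
tool_pos: [0.5027, -0.1798, 0.1617]
eef_rot: [-0.458, 0.539, -0.539, 0.457]
contact_force: [0.4, -0.5, -1.4]
opening: 0.265
```

Call:
send_rows(
  motion=[
    [[0,0,0,-0.5,-1,0,1],[0,0,0,-0.5,-0.5,0,1],[0,0,0,0,0,0,1],[0,0,0,0,0,0,1],[0,0,0,0,0,0,1]],
  ],
)

```text
clock: 7.38
tool_pos: [0.5058, -0.1601, 0.1897]
eef_rot: [-0.458, 0.539, -0.538, 0.457]
contact_force: [0.2, -1.4, -1.8]
opening: 0.265
```

```bash
python3 - <<'E'
from h import *
s,R=st()
d=A([.5765,.0875,.19])-s['tool_pos']; print(d)
for r in rows(d,0,15)[:1]:print(r)
i=imaging.snapshot('scene')['img'][:,:,::-1]; cv2.imwrite('pics/b3.png',cv2.resize(i[130:260,130:330],None,fx=4,fy=4,interpolation=2))
E
```

```text
clk 7.38 pos [ 0.5058 -0.1601  0.1897] F [ 0.16 -1.36 -1.84] open 0.265
[[-0.162 -0.002  0.987]
 [-0.987  0.    -0.162]
 [ 0.    -1.    -0.002]]
[0.07069175 0.24756018 0.00026007]
[0.0, 0.0, 0.0, -0.85, -0.0, 0.1]
```

View pics/b3.png

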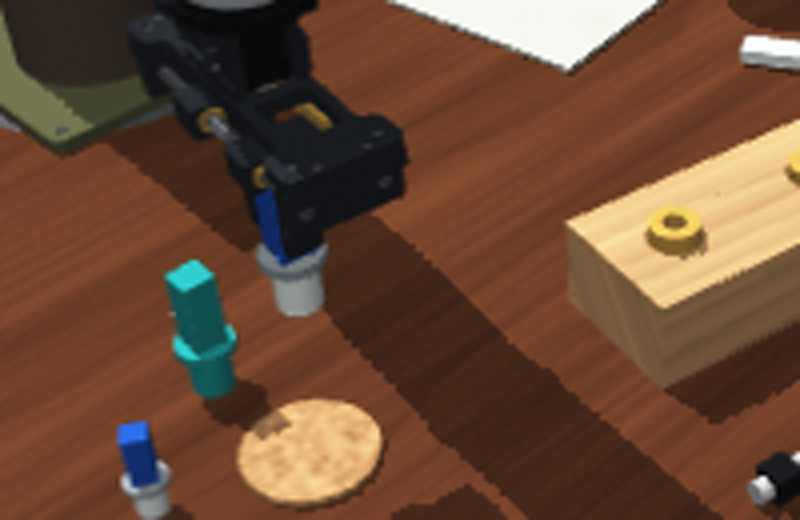

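The punch is lifted off the coaster and hangs upright in the jaws (nose at about (298,312) in the crop). Next I'll move over hole 0.

Call:
send_rows(
  motion=[
    [[0,0,0,-0.85,0,0.1,1],[0,0,0,-0.85,0,0.1,1],[0,0,0,-0.85,0,0.1,1],[0,0,0,-0.85,0,0.1,1],[0,0,0,-0.85,0,0.1,1]],
  ],
)

```text
clock: 7.85
tool_pos: [0.5296, -0.0778, 0.1894]
eef_rot: [-0.458, 0.54, -0.539, 0.457]
contact_force: [0.2, 0.0, -2.3]
opening: 0.266
```

Call:
send_rows(
  motion=[
    [[0,0,0,-0.85,0,0.1,1],[0,0,0,-0.85,0,0.1,1],[0,0,0,-0.85,0,0.1,1],[0,0,0,-0.85,0,0.1,1],[0,0,0,-0.85,0,0.1,1]],
  ],
)

```text
clock: 8.27
tool_pos: [0.5534, 0.0044, 0.1893]
eef_rot: [-0.458, 0.54, -0.539, 0.457]
contact_force: [0.2, 0.4, -1.8]
opening: 0.268
```

Call:
send_rows(
  motion=[
    [[0,0,0,-0.95,0,0.1,1],[0,0,0,-0.85,0.6,0.1,1],[0,0,0,-0.75,0.6,0.1,1],[0,0,0,0,0,0,1],[0,0,0,0,0,0,1]],
  ],
)

```text
clock: 8.68
tool_pos: [0.567, 0.0537, 0.1651]
eef_rot: [-0.459, 0.539, -0.538, 0.457]
contact_force: [0.4, 0.3, -0.6]
opening: 0.27
```

```bash
python3 - <<'E'
from h import *
s,R=st()
d=A([.5765,.0875,.166])-s['tool_pos']; print(d)
for r in rows(d,0,1)[:1]:print(r)
S=imaging.snapshot('scene');i=S['img'][:,:,::-1]; cv2.imwrite('pics/d1raw.png',i);cv2.imwrite('pics/d1.png',cv2.resize(i[130:230,260:370],None,fx=7,fy=6,interpolation=2))
i=imaging.snapshot('top')['img'][:,:,::-1]; cv2.imwrite('pics/d2.png',i)
E
```

```text
clk 8.68 pos [0.567  0.0537 0.1651] F [ 0.42  0.34 -0.63] open 0.27
[[-0.161 -0.004  0.987]
 [-0.987 -0.001 -0.161]
 [ 0.001 -1.    -0.003]]
[0.0094927  0.03384679 0.00092412]
[0.0, 0.0, 0.0, -1.75, -0.05, 0.2]
```

View pics/d1.png

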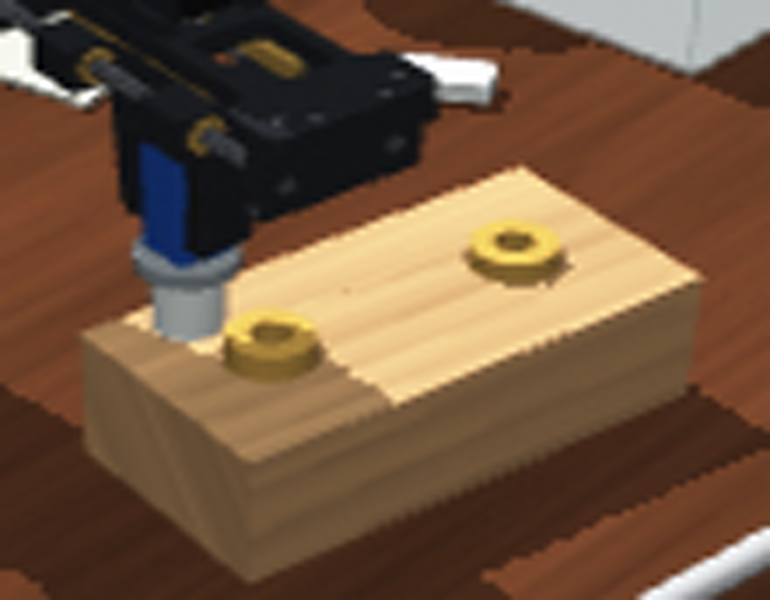

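View pics/d2.png

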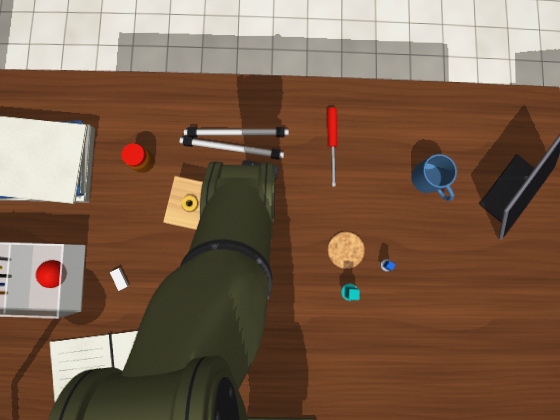

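```bash
python3 - <<'E'
from h import *
i=cv2.imread('pics/d1raw.png'); cv2.imwrite('pics/d3.png',cv2.resize(i[160:200,265:325],None,fx=13,fy=13,interpolation=2))
p=lambda X:((proj('scene',X)-[265,160]+.5)*13-.5).round(0).tolist()
a=np.linspace(0,2*np.pi,9)[:-1]
print(p([.567,.0537,.100]),p([.567,.0537,.132]),p([[.567+.014*np.cos(t),.0537+.014*np.sin(t),.1] for t in a]))
E
```

```text
[[280.0, 316.0]] [[278.0, 187.0]] [[331.0, 346.0], [351.0, 315.0], [329.0, 285.0], [279.0, 273.0], [230.0, 287.0], [210.0, 318.0], [231.0, 348.0], [282.0, 360.0]]
```

View pics/d3.png

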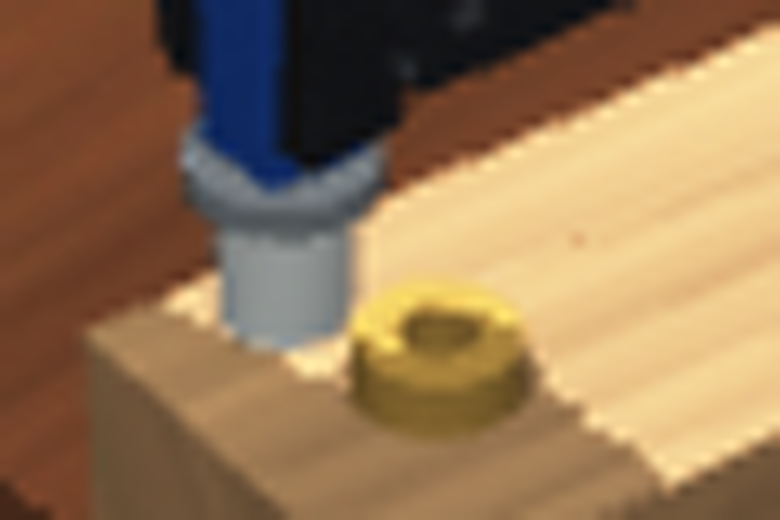

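Call:
send_rows(
  motion=[
    [[0,0,0,-0.6,0,0.07,1],[0,0,0,-0.6,0,0.07,1],[0,0,0,-0.57,0,0.07,1],[0,0,0,0,0.1,0,1],[0,0,0,0,0.1,0,1]],
  ],
)

```text
clock: 9.2
tool_pos: [0.5783, 0.0896, 0.1627]
eef_rot: [-0.458, 0.538, -0.538, 0.459]
contact_force: [-0.1, -1.0, -2.6]
opening: 0.27
```

```bash
python3 - <<'E'
from h import *
s,R=st()
i=imaging.snapshot('scene')['img'][:,:,::-1]; cv2.imwrite('pics/e1raw.png',i);cv2.imwrite('pics/e1.png',cv2.resize(i[155:205,265:325],None,fx=12,fy=12,interpolation=2))
E
```

```text
clk 9.2 pos [0.5783 0.0896 0.1627] F [-0.11 -1.04 -2.6 ] open 0.27
[[-0.16   0.001  0.987]
 [-0.987  0.001 -0.16 ]
 [-0.001 -1.     0.001]]
```

View pics/e1.png

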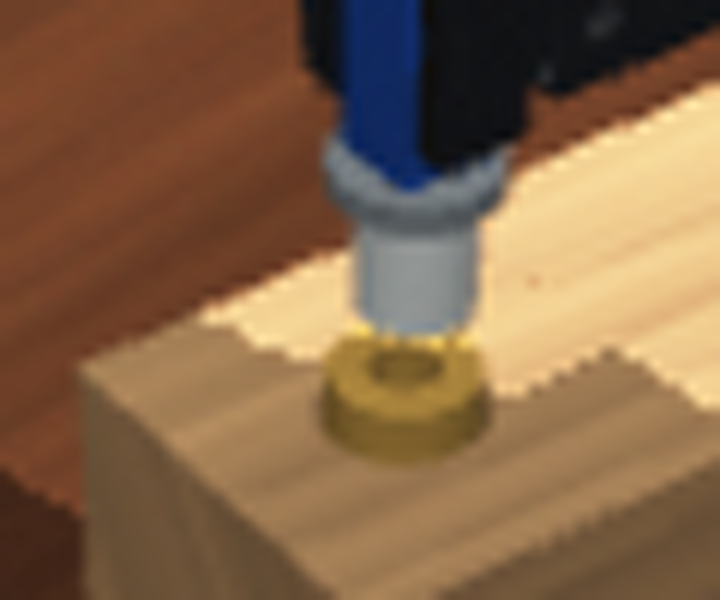

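Call:
send_rows(
  motion=[
    [[0,0,0,0.09,0,-0.07,1],[0,0,0,0,0.2,0,1],[0,0,0,0,0.2,0,1],[0,0,0,0,0,0,1],[0,0,0,0,0,0,1]],
  ],
)

```text
clock: 9.67
tool_pos: [0.576, 0.086, 0.1543]
eef_rot: [-0.458, 0.539, -0.539, 0.457]
contact_force: [0.4, 0.7, -0.5]
opening: 0.271
```

Call:
send_rows(
  motion=[
    [[0,0,0,0,0.1,0,1],[0,0,0,0,0.1,0,1],[0,0,0,0,0,0,1],[0,0,0,0,0,0,1],[0,0,0,0,0,0,1]],
  ],
)

```text
clock: 10.08
tool_pos: [0.5763, 0.0864, 0.1507]
eef_rot: [-0.458, 0.539, -0.539, 0.458]
contact_force: [-0.3, -0.3, -1.9]
opening: 0.264
```

```bash
python3 - <<'E'
from h import *
s,R=st()
i=imaging.snapshot('scene')['img'][:,:,::-1]; cv2.imwrite('pics/e2.png',cv2.resize(i[155:205,265:325],None,fx=12,fy=12,interpolation=2))
E
```

```text
clk 10.08 pos [0.5763 0.0864 0.1507] F [-0.27 -0.25 -1.94] open 0.264
[[-0.162  0.     0.987]
 [-0.987  0.    -0.162]
 [-0.    -1.     0.   ]]
```

View pics/e2.png

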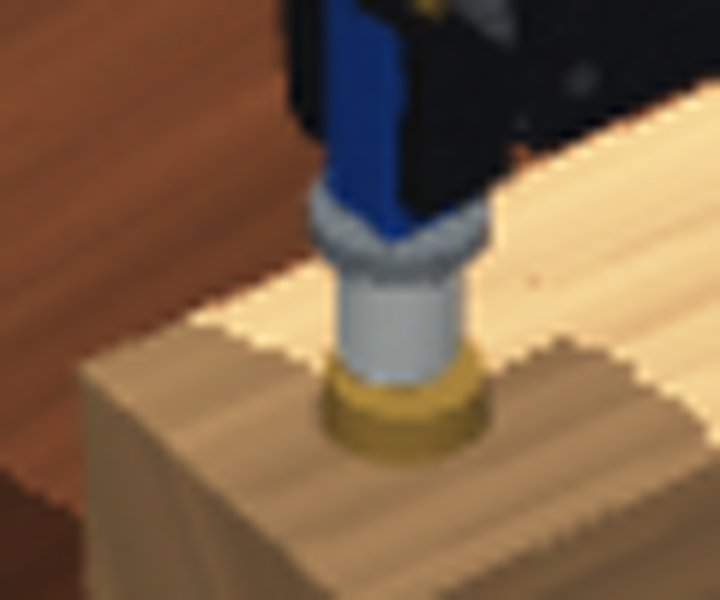

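Call:
send_rows(
  motion=[
    [[0,0,0,-0.05,0.1,0.03,1],[0,0,0,0,0,0,1],[0,0,0,0,0,0,1],[0,0,0,0,0,0,1],[0,0,0,0,0,0,1]],
  ],
)

```text
clock: 10.55
tool_pos: [0.5771, 0.0872, 0.1487]
eef_rot: [-0.458, 0.539, -0.539, 0.458]
contact_force: [-0.1, -0.2, -1.2]
opening: 0.268
```

Call:
send_rows(
  motion=[
    [[0,0,0,0,0.05,0,1],[0,0,0,0,0.05,0,1],[0,0,0,0,0.05,0,1],[0,0,0,0,0,0,1],[0,0,0,0,0,0,1]],
  ],
)

```text
clock: 10.97
tool_pos: [0.5772, 0.0872, 0.1461]
eef_rot: [0.457, -0.539, 0.539, -0.458]
contact_force: [-1.5, 0.6, 3.9]
opening: 0.268
```

```bash
cat >>h.py <<'E'
def meas(n=5,name=None,box=(155,205,265,325),k=12):
    P=[];F=[]
    for j in range(n):
        s=get_state();P.append(s['tool_pos']);F.append(s['contact_force']); I=imaging.snapshot('scene')['img']
    if name: y0,y1,x0,x1=box; cv2.imwrite(name,cv2.resize(I[y0:y1,x0:x1,::-1],None,fx=k,fy=k,interpolation=2))
    print('clk',round(s['clock'],2),'pos',np.mean(P,0).round(4),'F',np.mean(F,0).round(2),'Fz',A(F)[:,2].round(1))
E
python3 -c "
from h import *
meas(5,'pics/e3.png')"
```

```text
clk 11.17 pos [0.5772 0.0873 0.1461] F [-1.24 -0.21  4.88] Fz [3.9 4.7 5.1 5.5 5.2]
```

View pics/e3.png

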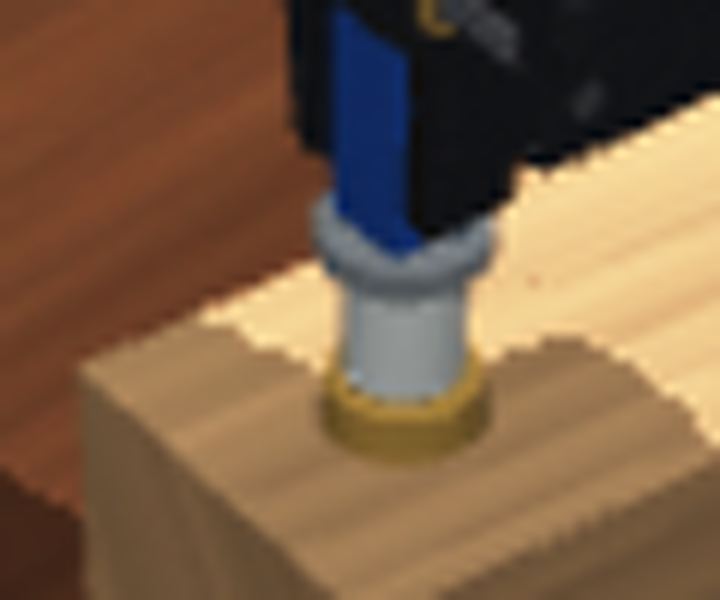

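Call:
send_rows(
  motion=[
    [[0,0,0,0,0.1,0,1],[0,0,0,0,0.1,0,1],[0,0,0,0,0.1,0,1],[0,0,0,0,0.1,0,1],[0,0,0,0,0.1,0,1]],
  ],
)

```text
clock: 11.63
tool_pos: [0.5772, 0.0872, 0.1361]
eef_rot: [0.457, -0.539, 0.539, -0.458]
contact_force: [-1.0, -1.0, 6.5]
opening: 0.267
```

Call:
send_rows(
  motion=[
    [[0,0,0,0,0.05,0,1],[0,0,0,0,0,0,1],[0,0,0,0,0,0,1],[0,0,0,0,0,0,1],[0,0,0,0,0,0,1]],
  ],
)

```text
clock: 12.05
tool_pos: [0.5772, 0.0873, 0.1348]
eef_rot: [0.458, -0.539, 0.539, -0.458]
contact_force: [-0.8, 0.6, 3.4]
opening: 0.264
```

```bash
python3 -c "
from h import *
meas(3,'pics/e4.png')"
```

```text
clk 12.15 pos [0.5772 0.0872 0.1348] F [-0.77  0.43  3.66] Fz [3.4 3.8 3.8]
```

View pics/e4.png

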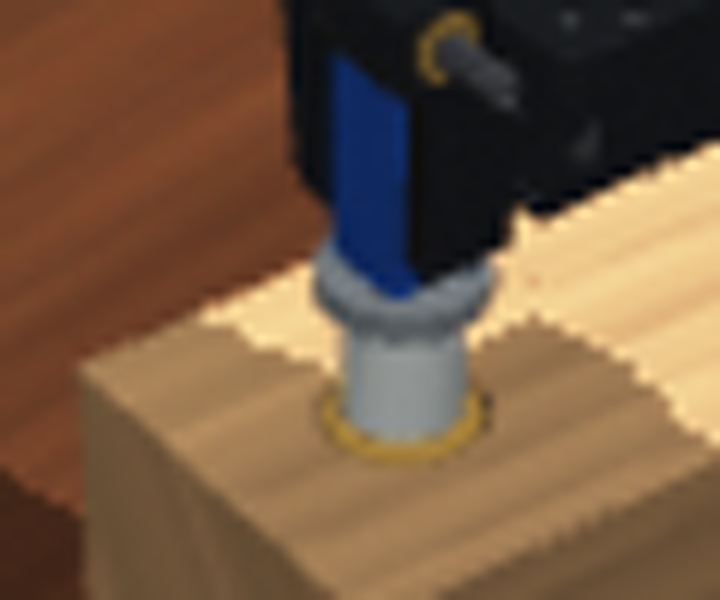

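Call:
send_rows(
  motion=[
    [[0,0,0,0,0.03,0,1],[0,0,0,0,0.03,0,1],[0,0,0,0,0.03,0,1],[0,0,0,0,0.03,0,1],[0,0,0,0,0.03,0,1]],
  ],
)

```text
clock: 12.62
tool_pos: [0.5772, 0.0873, 0.132]
eef_rot: [0.457, -0.539, 0.539, -0.458]
contact_force: [-0.9, -0.6, 5.7]
opening: 0.266
```

Call:
send_rows(
  motion=[
    [[0,0,0,0,0.03,0,1],[0,0,0,0,0.03,0,1],[0,0,0,0,0.03,0,1],[0,0,0,0,0.03,0,1],[0,0,0,0,0.03,0,1]],
  ],
)

```text
clock: 13.03
tool_pos: [0.5772, 0.0872, 0.129]
eef_rot: [0.457, -0.539, 0.539, -0.458]
contact_force: [-1.4, 0.1, 5.6]
opening: 0.267
```

Call:
send_rows(
  motion=[
    [[0,0,0,0,0.03,0,1],[0,0,0,0,0.03,0,1],[0,0,0,0,0.03,0,1],[0,0,0,0,0.03,0,1],[0,0,0,0,0.03,0,1]],
  ],
)

```text
clock: 13.45
tool_pos: [0.5772, 0.0872, 0.1259]
eef_rot: [0.457, -0.539, 0.539, -0.458]
contact_force: [-1.3, -0.7, 5.4]
opening: 0.267
```

Call:
send_rows(
  motion=[
    [[0,0,0,0,0.03,0,1],[0,0,0,0,0.03,0,1],[0,0,0,0,0.03,0,1],[0,0,0,0,0.03,0,1],[0,0,0,0,0.03,0,1]],
  ],
)

```text
clock: 13.87
tool_pos: [0.5772, 0.0873, 0.1229]
eef_rot: [0.458, -0.539, 0.539, -0.458]
contact_force: [-1.8, 1.0, 5.8]
opening: 0.268
```

Call:
send_rows(
  motion=[
    [[0,0,0,0,0.03,0,1],[0,0,0,0,0.03,0,1],[0,0,0,0,0.03,0,1],[0,0,0,0,0.03,0,1],[0,0,0,0,0.03,0,1]],
  ],
)

```text
clock: 14.28
tool_pos: [0.5772, 0.0872, 0.1205]
eef_rot: [0.457, -0.539, 0.539, -0.458]
contact_force: [-1.9, -0.3, 12.1]
opening: 0.269
```

```bash
python3 -c "
from h import *
meas(4,'pics/e5.png')"
```

```text
clk 14.43 pos [0.5772 0.0872 0.1205] F [-1.78  0.29 10.21] Fz [12.1  9.3  9.8  9.6]
```

Call:
send_rows(
  motion=[
    [[0,0,0,0,0,0,1],[0,0,0,0,0,0,1],[0,0,0,0,0,0,1],[0,0,0,0,0.02,0,1],[0,0,0,0,0.02,0,1]],
  ],
)

```text
clock: 14.9
tool_pos: [0.5772, 0.0872, 0.12]
eef_rot: [0.457, -0.539, 0.539, -0.458]
contact_force: [-3.0, -0.4, 13.9]
opening: 0.268
```

Call:
send_rows(
  motion=[
    [[0,0,0,0,-0.4,0,1],[0,0,0,0,-0.8,0,1],[0,0,0,0,-1,0,1],[0,0,0,0,0,0,1],[0,0,0,0,0,0,1]],
  ],
)

```text
clock: 15.32
tool_pos: [0.5775, 0.0874, 0.1632]
eef_rot: [0.457, -0.539, 0.539, -0.458]
contact_force: [-0.2, 0.1, -1.7]
opening: 0.269
```

```bash
python3 - <<'E'
from h import *
meas(2,'pics/f1.png',(120,200,265,365),8)
s,R=st();d=A([.5998,.2047,.163])-s['tool_pos'];print(rows(d,0,1))
E
```

```text
clk 15.37 pos [0.5771 0.0874 0.1628] F [-0.55  0.23 -1.64] Fz [-1.7 -1.6]
clk 15.42 pos [0.5763 0.0873 0.1619] F [-0.57 -0.8  -1.4 ] open 0.265
[[-0.162 -0.002  0.987]
 [-0.987 -0.    -0.162]
 [ 0.    -1.    -0.002]]
[[0.0, 0.0, 0.0, -5.98, -0.06, 0.21]]
```

View pics/f1.png

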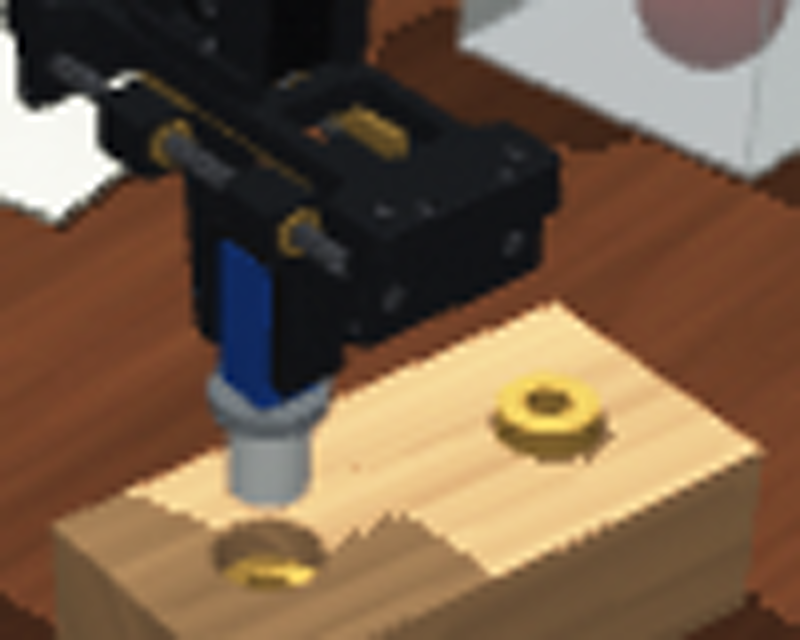

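Bushing 0 now sits deep in its bore and the tool is clear of it. Moving on to hole 1.

Call:
send_rows(
  motion=[
    [[0,0,0,-0.9,0,0.04,1],[0,0,0,-0.9,0,0.03,1],[0,0,0,-0.9,0,0.03,1],[0,0,0,-0.9,0,0.03,1],[0,0,0,-0.9,0,0.03,1]],
  ],
)

```text
clock: 15.83
tool_pos: [0.594, 0.1762, 0.1613]
eef_rot: [-0.459, 0.539, -0.539, 0.457]
contact_force: [-0.1, 1.1, -1.5]
opening: 0.269
```

Call:
send_rows(
  motion=[
    [[0,0,0,-0.9,0,0.03,1],[0,0,0,-0.58,0,0,1],[0,0,0,0,0,0,1],[0,0,0,0,0,0,1],[0,0,0,0,0,0,1]],
  ],
)

```text
clock: 16.25
tool_pos: [0.5999, 0.2027, 0.1624]
eef_rot: [0.458, -0.539, 0.54, -0.457]
contact_force: [-0.6, 0.4, -0.9]
opening: 0.266
```

```bash
python3 - <<'E'
from h import *
meas(2,'pics/g1.png',(140,190,305,365),12)
E
```

```text
clk 16.3 pos [0.6    0.2026 0.1625] F [-0.27 -0.04 -1.08] Fz [-0.9 -1.3]
```

View pics/g1.png

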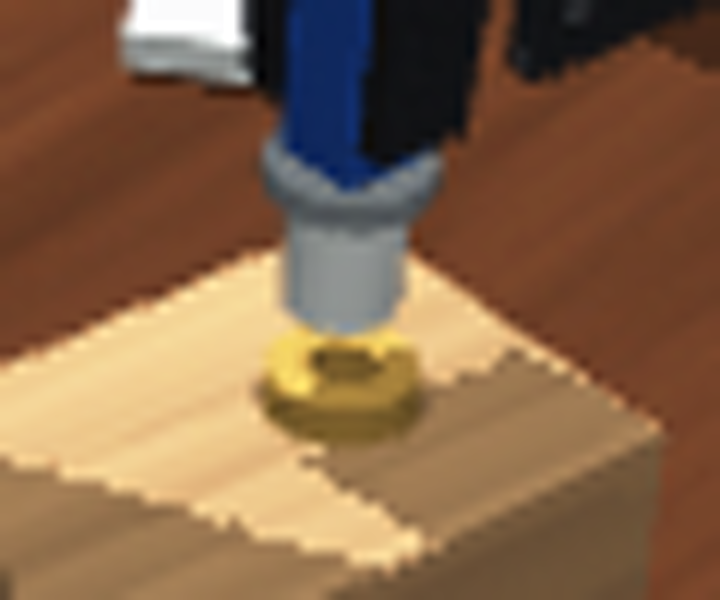

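Call:
send_rows(
  motion=[
    [[0,0,0,0,0,-0.05,1],[0,0,0,0,0.25,0,1],[0,0,0,0,0.3,0,1],[0,0,0,0,0.1,0,1],[0,0,0,0,0,0,1]],
  ],
)

```text
clock: 16.77
tool_pos: [0.5985, 0.2045, 0.1489]
eef_rot: [-0.458, 0.539, -0.539, 0.457]
contact_force: [-0.0, 0.1, -0.7]
opening: 0.269
```

```bash
python3 - <<'E'
from h import *
meas(2,'pics/g2.png',(140,190,305,365),12)
E
```

```text
clk 16.82 pos [0.5987 0.2046 0.1491] F [-0.    0.34 -1.16] Fz [-0.7 -1.7]
```

View pics/g2.png

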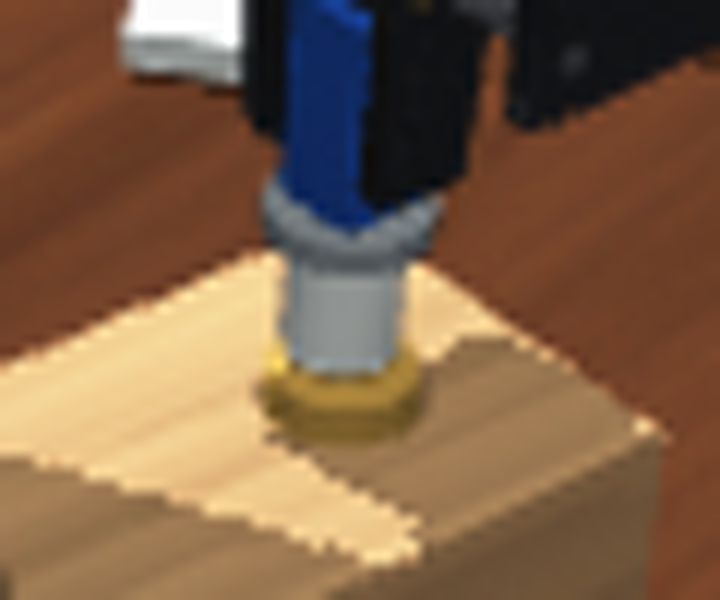

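Call:
send_rows(
  motion=[
    [[0,0,0,0,0.06,0,1],[0,0,0,0,0.06,0,1],[0,0,0,0,0.06,0,1],[0,0,0,0,0.06,0,1],[0,0,0,0,0.06,0,1]],
  ],
)

```text
clock: 17.28
tool_pos: [0.5993, 0.2048, 0.1445]
eef_rot: [-0.458, 0.539, -0.539, 0.458]
contact_force: [-2.7, -0.5, 7.1]
opening: 0.269
```

```bash
python3 - <<'E'
from h import *
meas(2,'pics/g3.png',(140,190,305,365),12)
E
```

```text
clk 17.33 pos [0.5993 0.2049 0.1445] F [-2.    0.04  5.44] Fz [7.1 3.7]
```

View pics/g3.png

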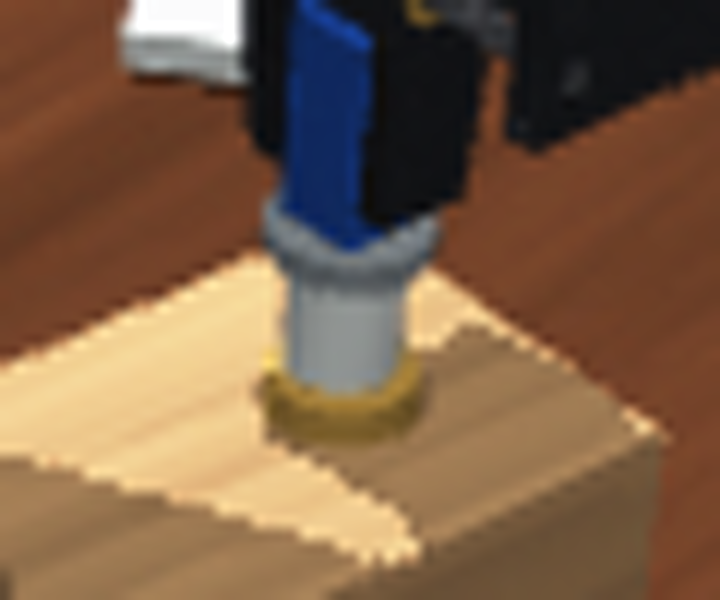

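Call:
send_rows(
  motion=[
    [[0,0,0,0,0.08,0,1],[0,0,0,0,0.08,0,1],[0,0,0,0,0.08,0,1],[0,0,0,0,0.08,0,1],[0,0,0,0,0.08,0,1]],
  ],
)

```text
clock: 17.8
tool_pos: [0.5993, 0.2048, 0.1369]
eef_rot: [-0.457, 0.539, -0.539, 0.458]
contact_force: [-2.6, -0.6, 7.6]
opening: 0.266
```

Call:
send_rows(
  motion=[
    [[0,0,0,0,0.03,0,1],[0,0,0,0,0.03,0,1],[0,0,0,0,0.03,0,1],[0,0,0,0,0.03,0,1],[0,0,0,0,0.03,0,1]],
  ],
)

```text
clock: 18.22
tool_pos: [0.5993, 0.2049, 0.1339]
eef_rot: [-0.457, 0.539, -0.539, 0.458]
contact_force: [-2.2, 0.5, 7.9]
opening: 0.268
```

```bash
python3 - <<'E'
from h import *
meas(2,'pics/g4.png',(140,190,305,365),12)
E
```

```text
clk 18.27 pos [0.5993 0.2049 0.1339] F [-2.51  0.34  7.38] Fz [7.9 6.9]
```

View pics/g4.png

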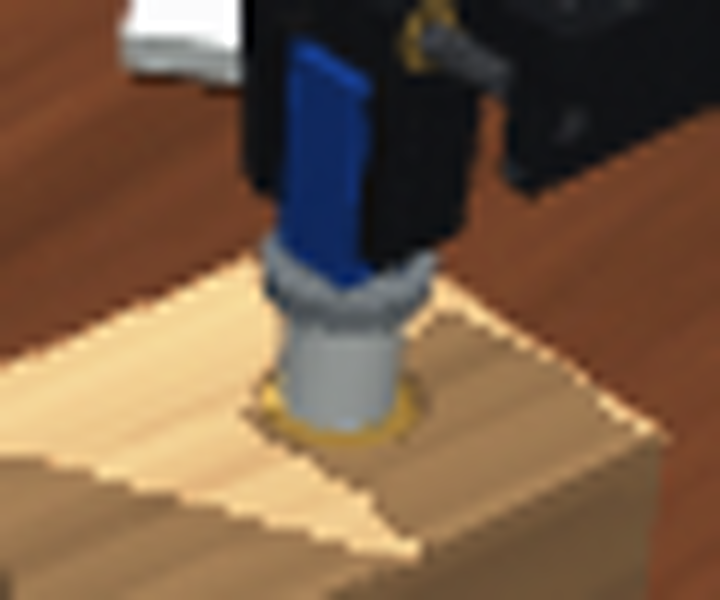

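Call:
send_rows(
  motion=[
    [[0,0,0,0,0.03,0,1],[0,0,0,0,0.03,0,1],[0,0,0,0,0.03,0,1],[0,0,0,0,0.03,0,1],[0,0,0,0,0.03,0,1]],
  ],
)

```text
clock: 18.73
tool_pos: [0.5993, 0.2049, 0.1309]
eef_rot: [-0.457, 0.539, -0.539, 0.458]
contact_force: [-3.6, -0.3, 7.6]
opening: 0.266
```

Call:
send_rows(
  motion=[
    [[0,0,0,0,0.03,0,1],[0,0,0,0,0.03,0,1],[0,0,0,0,0.03,0,1],[0,0,0,0,0.03,0,1],[0,0,0,0,0.03,0,1]],
  ],
)

```text
clock: 19.15
tool_pos: [0.5994, 0.2049, 0.1286]
eef_rot: [-0.457, 0.539, -0.539, 0.458]
contact_force: [-3.8, -1.5, 12.4]
opening: 0.269
```

Call:
send_rows(
  motion=[
    [[0,0,0,0,0,0,1],[0,0,0,0,0,0,1],[0,0,0,0,0,0,1],[0,0,0,0,0.03,0,1],[0,0,0,0,0.03,0,1]],
  ],
)

```text
clock: 19.57
tool_pos: [0.5994, 0.2048, 0.1277]
eef_rot: [-0.457, 0.539, -0.539, 0.458]
contact_force: [-4.3, -0.6, 15.5]
opening: 0.267
```

Call:
send_rows(
  motion=[
    [[0,0,0,0,-0.4,0,1],[0,0,0,0,-0.8,0,1],[0,0,0,0,-1,0,1],[0,0,0,0,-0.8,0,1],[0,0,0,0,0,0,1]],
  ],
)

```text
clock: 19.98
tool_pos: [0.6015, 0.2053, 0.1889]
eef_rot: [0.455, -0.538, 0.54, -0.46]
contact_force: [0.1, -0.0, -1.7]
opening: 0.264
```

```bash
python3 - <<'E'
from h import *
meas(2,'pics/h1.png',(120,200,265,365),8)
s,R=st();d=A([.5034,-.177,s['tool_pos'][2]])-s['tool_pos'];print(rows(d,0,1))
E
```

```text
clk 20.03 pos [0.601  0.2052 0.188 ] F [ 0.25  0.07 -2.05] Fz [-1.7 -2.4]
clk 20.08 pos [0.5994 0.2049 0.1857] F [ 1.12  0.19 -2.12] open 0.269
[[-0.162  0.001  0.987]
 [-0.987  0.    -0.162]
 [-0.    -1.     0.001]]
[[0.0, 0.0, 0.0, 19.62, -0.01, -1.64]]
```

View pics/h1.png

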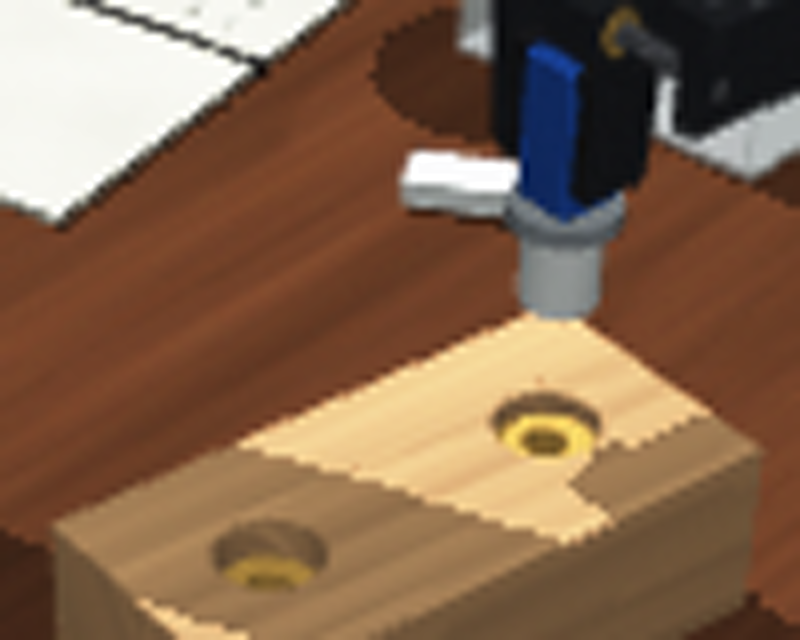

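Both bushings are pressed below their mouths, at about (545,435) and (270,570) in the crop. I'll take the tool back to the coaster.

Call:
send_rows(
  motion=[
    [[0,0,0,0.9,0,-0.08,1],[0,0,0,0.9,0,-0.08,1],[0,0,0,0.9,0,-0.08,1],[0,0,0,0.9,0,-0.08,1],[0,0,0,0.9,0,-0.08,1]],
  ],
)

```text
clock: 20.5
tool_pos: [0.5755, 0.1164, 0.1841]
eef_rot: [-0.459, 0.539, -0.539, 0.457]
contact_force: [-1.3, 0.1, -1.0]
opening: 0.271
```

Call:
send_rows(
  motion=[
    [[0,0,0,0.9,0,-0.08,1],[0,0,0,0.9,0,-0.08,1],[0,0,0,0.9,0,-0.08,1],[0,0,0,0.9,0,-0.08,1],[0,0,0,0.9,0,-0.08,1]],
  ],
)

```text
clock: 20.92
tool_pos: [0.553, 0.029, 0.1842]
eef_rot: [-0.458, 0.54, -0.538, 0.457]
contact_force: [0.4, -0.8, -1.7]
opening: 0.268
```

Call:
send_rows(
  motion=[
    [[0,0,0,0.9,0,-0.08,1],[0,0,0,0.9,0,-0.08,1],[0,0,0,0.9,0,-0.08,1],[0,0,0,0.9,0,-0.08,1],[0,0,0,0.9,0,-0.08,1]],
  ],
)

```text
clock: 21.33
tool_pos: [0.5306, -0.0584, 0.1843]
eef_rot: [-0.458, 0.54, -0.538, 0.457]
contact_force: [-0.3, -0.8, -1.4]
opening: 0.272
```

Call:
send_rows(
  motion=[
    [[0,0,0,0.9,0,-0.08,1],[0,0,0,0.9,0,-0.08,1],[0,0,0,0.9,0,-0.08,1],[0,0,0,0.9,0,-0.08,1],[0,0,0,0.9,0,-0.08,1]],
  ],
)

```text
clock: 21.75
tool_pos: [0.5081, -0.1457, 0.1843]
eef_rot: [-0.458, 0.54, -0.538, 0.457]
contact_force: [-0.6, -0.1, -2.0]
opening: 0.268
```

Call:
send_rows(
  motion=[
    [[0,0,0,0.9,0,-0.04,1],[0,0,0,0.7,0,0,1],[0,0,0,0,0,0,1],[0,0,0,0,0,0,1],[0,0,0,0,0,0,1]],
  ],
)

```text
clock: 22.17
tool_pos: [0.5032, -0.1751, 0.1849]
eef_rot: [-0.458, 0.539, -0.538, 0.458]
contact_force: [0.3, 0.7, -0.8]
opening: 0.266
```

```bash
python3 - <<'E'
from h import *
meas(2,'pics/i1.png',(150,260,130,280),5)
s,R=st();d=A([.5034,-.177,.08])-s['tool_pos'];print(rows(d,0,1))
E
```

```text
clk 22.22 pos [ 0.5033 -0.175   0.185 ] F [ 0.35  0.38 -1.03] Fz [-0.8 -1.2]
clk 22.27 pos [ 0.5035 -0.1749  0.1853] F [-0.61 -0.39 -1.48] open 0.27
[[-0.16  -0.001  0.987]
 [-0.987  0.001 -0.16 ]
 [-0.001 -1.    -0.001]]
[[0.0, 0.0, 0.0, 0.11, 5.26, 0.01]]
```

View pics/i1.png

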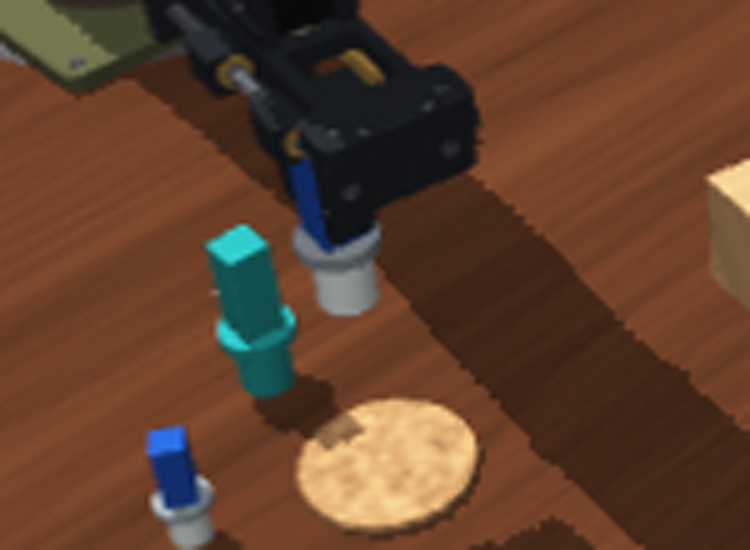

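Call:
send_rows(
  motion=[
    [[0,0,0,0,1,0,1],[0,0,0,0,1,0,1],[0,0,0,0,1,0,1],[0,0,0,0,1,0,1],[0,0,0,0,0.8,0,1]],
  ],
)

```text
clock: 22.68
tool_pos: [0.5034, -0.1752, 0.0883]
eef_rot: [-0.458, 0.539, -0.538, 0.458]
contact_force: [-1.1, 0.6, -0.3]
opening: 0.266
```

Call:
send_rows(
  motion=[
    [[0,0,0,0,0.2,0,1],[0,0,0,0,0.1,0,1],[0,0,0,0,0,0,1],[0,0,0,0,0,0,1],[0,0,0,0,0,0,1]],
  ],
)

```text
clock: 23.1
tool_pos: [0.504, -0.1767, 0.0847]
eef_rot: [0.457, -0.538, 0.54, -0.458]
contact_force: [0.4, -0.3, -1.0]
opening: 0.266
```

```bash
python3 - <<'E'
from h import *
meas(2,'pics/i2.png',(150,260,130,280),5)
E
```

```text
clk 23.15 pos [ 0.504  -0.1767  0.0846] F [ 0.24 -0.11 -1.01] Fz [-1. -1.]
```

View pics/i2.png

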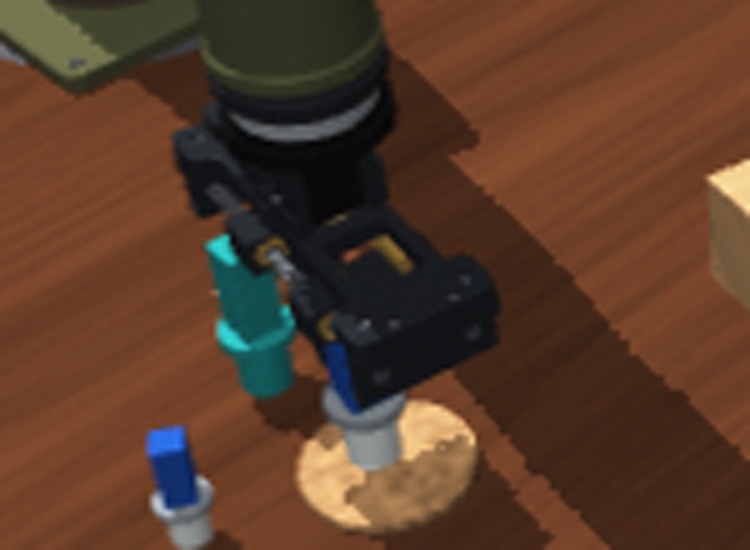

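Nose is over the coaster at about (374,465) in the crop, roughly 13 mm above it. Lowering gently.

Call:
send_rows(
  motion=[
    [[0,0,0,0,0.2,0,1],[0,0,0,0,0.2,0,1],[0,0,0,0,0.1,0,1],[0,0,0,0,0,0,1],[0,0,0,0,0,0,1]],
  ],
)

```text
clock: 23.62
tool_pos: [0.503, -0.1766, 0.0734]
eef_rot: [-0.458, 0.539, -0.539, 0.458]
contact_force: [-0.1, -0.2, -2.1]
opening: 0.271
```

Call:
send_rows(
  motion=[
    [[0,0,0,0,0.05,0,1],[0,0,0,0,0.05,0,1],[0,0,0,0,0.03,0,1],[0,0,0,0,0,0,1],[0,0,0,0,0,0,1]],
  ],
)

```text
clock: 24.03
tool_pos: [0.5033, -0.1767, 0.0711]
eef_rot: [0.458, -0.539, 0.539, -0.458]
contact_force: [-0.1, 0.6, -2.2]
opening: 0.27
```

Call:
send_rows(
  motion=[
    [[0,0,0,0,0.03,0,1],[0,0,0,0,0.03,0,1],[0,0,0,0,0,0,1],[0,0,0,0,0,0,1],[0,0,0,0,0,0,1]],
  ],
)

```text
clock: 24.45
tool_pos: [0.5033, -0.1767, 0.071]
eef_rot: [0.457, -0.539, 0.539, -0.458]
contact_force: [-1.2, 1.7, 10.7]
opening: 0.268
```

Call:
send_rows(
  motion=[
    [[0,0,0,0,-0.04,0,1],[0,0,0,0,0,0,1],[0,0,0,0,0,0,1],[0,0,0,0,0,0,1],[0,0,0,0,0,0,1]],
  ],
  force=15,
)

```text
clock: 24.87
tool_pos: [0.5035, -0.1767, 0.071]
eef_rot: [0.457, -0.539, 0.539, -0.458]
contact_force: [-1.3, 1.1, 5.3]
opening: 0.271
```

Call:
send_rows(
  motion=[
    [[0,0,0,0,0,0,0.4],[0,0,0,0,0,0,0.3],[0,0,0,0,0,0,0.1],[0,0,0,0,0,0,-0.2],[0,0,0,0,0,0,-0.2]],
  ],
)

```text
clock: 25.28
tool_pos: [0.5032, -0.1767, 0.0705]
eef_rot: [-0.458, 0.539, -0.539, 0.458]
contact_force: [0.7, 0.6, 0.5]
opening: 0.552
```

```bash
python3 - <<'E'
from h import *
meas(2,'pics/j1.png',(150,260,130,280),5)
print(get_state()['opening'])
E
```

```text
clk 25.33 pos [ 0.5032 -0.1766  0.0705] F [0.13 0.24 0.49] Fz [0.5 0.5]
0.5995551573116569
```

View pics/j1.png

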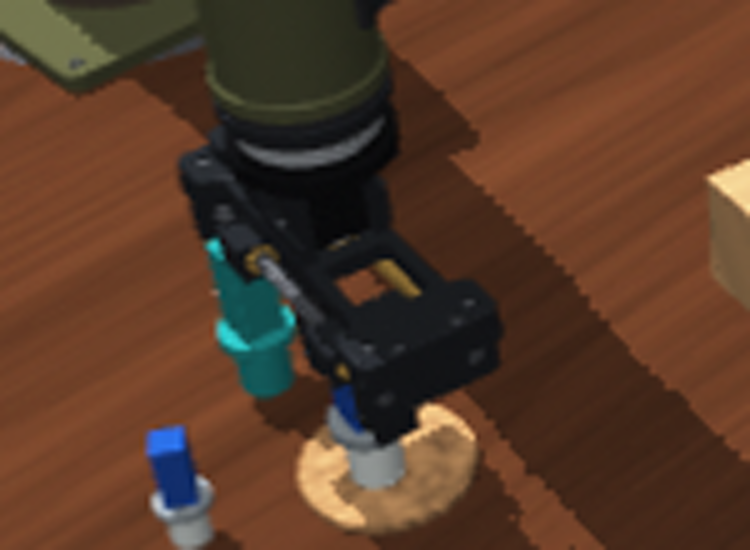

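The tool stands on the coaster with the jaws open around it. I'll raise the gripper straight up and then move away.

Call:
send_rows(
  motion=[
    [[0,0,0,0,-0.3,0,-0.2],[0,0,0,0,-0.5,0,-0.2],[0,0,0,0,-0.8,0,-0.2],[0,0,0,0,-1,0,-0.2],[0,0,0,0,-1,0,-0.2]],
  ],
)

```text
clock: 25.8
tool_pos: [0.5031, -0.1767, 0.1441]
eef_rot: [-0.458, 0.539, -0.539, 0.458]
contact_force: [0.9, 0.5, -0.2]
opening: 0.598
```

Call:
send_rows(
  motion=[
    [[0,0,0,0,-1,0,-0.2],[0,0,0,0,-1,0,-0.2],[0,0,0,0,-1,0,-0.2],[0,0,0,-1,-1,0,-0.2],[0,0,0,-1,0,0,-0.2]],
  ],
)

```text
clock: 26.22
tool_pos: [0.5115, -0.1388, 0.2272]
eef_rot: [0.455, -0.538, 0.542, -0.458]
contact_force: [1.3, 1.0, -0.4]
opening: 0.6
```

Call:
send_rows(
  motion=[
    [[0,0,0,-1,0,0,-0.2],[0,0,0,-1,0,0,-0.2],[0,0,0,-1,0,0,-0.2],[0,0,0,-1,0,0,-0.2],[0,0,0,0,0,0,-0.2]],
  ],
)

```text
clock: 26.63
tool_pos: [0.5235, -0.0531, 0.2235]
eef_rot: [-0.458, 0.538, -0.537, 0.461]
contact_force: [0.4, -0.1, -0.1]
opening: 0.604
```

```bash
python3 - <<'E'
from h import *
for n in('scene','top'):
    I=imaging.snapshot(n)['img'][:,:,::-1]; cv2.imwrite(f'pics/k_{n}.png',I)
st()
E
```

```text
clk 26.73 pos [ 0.5227 -0.0579  0.2234] F [-0.55  0.09 -0.14] open 0.601
[[-0.161  0.001  0.987]
 [-0.987 -0.    -0.161]
 [-0.    -1.     0.001]]
```

View pics/k_scene.png

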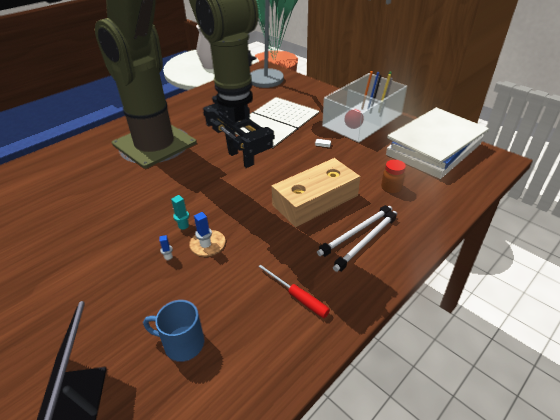

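View pics/k_top.png

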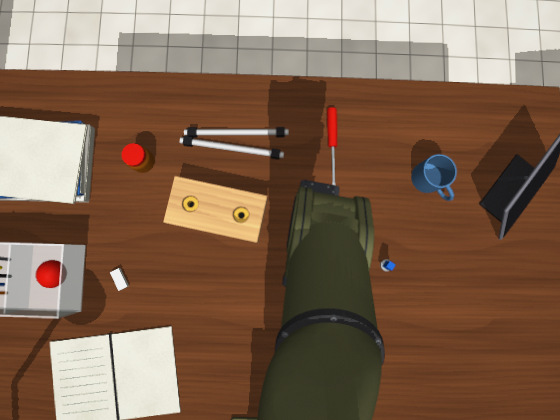

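The scene view shows the punch upright on the coaster at (203,232), both bushings sunk in the block at (299,188) and (334,174), and every bystander unmoved. In the top view the arm covers the coaster. The robot touches nothing, so I'm handing the job in.

```bash
python3 -c "
from plant import job
print(job.finish_job())"
```

```text
the job is handed in; nothing more can be done
None
```

I pressed both bushings in with the blue tool, stood it upright on its coaster again and handed the job in at about 27 s of the 61 s allowed. Handing in gave no verdict.

| | Drag plateau (wrist reading) | Reading when I stopped | Rise | Estimated ring squash |
|---|---|---|---|---|
| Bushing 0 | about 5.6 N | 13.9 N | about 8.3 N | about 3.3 mm |
| Bushing 1 | about 7.7 N | 15.5 N | about 7.8 N | about 3.1 mm |

- **Squash:** both estimates are inside the 1.5 to 6 mm window. They come from single force readings with about 1 N of noise, so each is good to roughly 0.4 mm. I could not check the squash any other way.
- **Centring:** the two cameras disagreed by up to about 5 mm on the bushing positions. I lined the nose up on each bushing in the scene view, to about 1 mm.
- **Final scene view:** the tool is upright on the coaster, both bushings are below their mouths, and the bystanders look unmoved. The gripper is clear and touching nothing.
- **Not confirmed from above:** the arm blocked the top camera's view of the coaster, so the tool's final placing was checked only in the scene view. When I set it down, the reading peaked at about 11 N before I eased off and let go.

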